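Park the wheeled mass caddy at its buffer

ROBOT

A 7-joint arm with a two-finger parallel gripper is mounted at the origin on a cart in front of the work surface, level with it; the furniture and walls round the work are solid. World frame = base frame: x ahead of the robot, y to its left, z up, the work surface at z = 0. Lengths are in m, angles in rad, forces in N, time in s.
With the tool pointing down it reaches from about 0.4 to 0.85 m from the base axis. Payload 4.5 kg.
Tool frame: the origin (TCP) lies midway between the tips of the shut fingers; the grasp point (between the pads) lies 19 mm behind it (r.hold_point_z is the distance from the TCP to the grasp point, in m); z points along the fingers, y is the direction in which the jaws open and shut (so a half turn about z gives the same grasp; the last joint's range is limited). The gripper opens to 88 mm and grips with 3 to 60 N. Pads are 18 mm wide; open, the fingers measure 123 mm over their backs; the gripper's body (75 mm by 187 mm) begins 45 mm behind the grasp point.
Start: joints at [-1.305, 0.689, -0.195, 1.565, 0.157, 0.902, -0.215], TCP at [0.144, 0.608, 0.239] pointing down, gripper open.
Joint ranges: [-3.01, 3.01], [-0.46, 2.08], [-1.47, 1.51], [0.13, 2.56], [-1, 4.14], [0.04, 2.09], [-2.66, 2.66]. Speed limits (rad/s): [2.57, 2.57, 3.14, 3.14, 3.14, 3.14, 3.14].

INTERFACE

Orientations are given as a unit quaternion [x, y, z, w].
In Python, from plant import r gives the robot as it stands. The module is installed in compiled form; this text tells all that it offers.
- The arm moves only by the tool move_arm, never from a script. Its arguments are lists of equal length, an entry for each row: "turn": the turn, a rotation vector about the tool's x, y, z in units of 2 pi rad (1.0 is 2 pi rad), a list of three; "dp": the shift along the tool's x, y, z in units of 2.5 cm (1.0 is 2.5 cm), a list of three; "jaw": the closure, from -1 (fully open) to 1 (shut), so that 0 is half open. In form: {"turn": [[wx, wy, wz], ...], "dp": [[x, y, z], ...], "jaw": [jaw, ...]}. A call has 1 to 10 rows; each row shifts and turns the commanded pose from where the row before left it, along the tool's axes as they then stand; what a row does not reach is not made up. A row lasts 1/12 s, in which the tool goes at most 41.7 mm and 7.16 degrees, less where a joint would pass 70% of its speed; a pose out of reach is approached as far as the arm can. A call with a number of a shift or a turn outside -1 to 1 is refused whole. A call with a gripper value outside its range is refused whole. The fingers move at their own pace and stop on an object; "newtons" is the grip in N (left out, the last holds). Time passes only in rows, so rows that do not move let the fingers close. It gives the time, the measured TCP pose, the force and the opening at its end, in the units of the state.
- r.get_state(): the state, without advancing time (a new reading comes with each control period).
- r.snapshot(name): name is "scene" or "top" or "wrist"; returns a dict with "frame" (420x560x3 uint8, blue, green, red), "mtx" (3x3 intrinsics, pixels), "origin" and "orientation" of the camera in the world; the wrist camera has in their place "tool_from_camera" (4x4, takes a point from camera to tool coordinates, whose origin is the TCP and whose axes are the flange's). Camera axes: x right, y up, looking along -z (the intrinsics and any distortion apply to the point x, -y, -z); pixel columns grow to the right and rows downward; lengths in m; the calibration is good to about 2 mm. The wrist camera is an equidistant fisheye: a pixel r from the principal point sees the ray r / f radians off the axis. A picture is of the moment at which its call begins: read the wrist's pose just before it. There is no depth.
- r.finish_job(): hands the job in, once; it reports no verdict.
The state is a dict: "clock": time; "q": joint angles; "qd": joint speeds; "joint_torque": joint torques, N m; "tool_pos": TCP position; "eef_rot": TCP orientation; "contact_force": force on the tool from outside, world axes, zero at the start; "moment": the same for the moment, N m; "opening": opening from 0.0 (shut) to 1.0 (fully open).
Only numpy, scipy, OpenCV 4.12 (cv2) and the standard library are available. Lean on these libraries where they do the work, as an engineer would, in place of code of your own. Each camera call takes 0.05 s, during which the arm holds its last target.

TASK

Take the little wheeled caddy by its push bar and roll it forward until its two swivelling front castors trail straight, then steer it between the two tape lines and push its nose against the rubber buffer, holding it pressed there gently (about 8 N, never over 18 N) for a second. Then ease off, let go and leave it standing at the buffer, square between the lines, castors still trailing straight and the brass mass still in its tray. Keep its wheels on the table all the way and do not disturb the things standing around.

Things in the scene. Friction and masses are not known exactly. Their poses are not given: they have to be found in the camera images.
- caddy: small platform caddy, 127 mm long (x), 90 mm wide (y), grey shallow tray on four 22 mm wheels, about 0.5 kg. Origin on the table surface under the tray's centre; x points forward to the nose, z up. Tray floor 34 mm, rim 46 mm above the table. Rear wheels fixed, front wheels on swivel castors
- nose (a point): middle of the caddy's front face, 65 mm ahead of its origin and 37 mm above the table: black strip 70 mm wide, 30 to 44 mm above the table, that meets the buffer; axes as the caddy's
- rear_axle (a point): middle of the rear axle, 50 mm behind the caddy's origin, 11 mm above the table, straight below the push bar. Its two wheels (y = +-36 mm) roll only along the caddy's x: steer by moving the push bar the way the caddy points while turning about it
- push_bar (a point): centre of the black push bar at the rear of the caddy, 110 mm above the table; bar 12 mm thick along the caddy's x, 84 mm long along y, 14 mm high, on two 8 mm uprights at y = +-36 mm; axes as the caddy's. Grip it from above, fingers closing along the caddy's x
- castor_l (a joint): left front castor, vertical pivot at caddy x = +43, y = +30 mm, wheel 10 mm off the pivot: 0 rad when the wheel trails straight behind its pivot (caddy rolling forward), positive anticlockwise from above; turns without end, and swings to 0 within about 40 mm of forward rolling
- castor_r (a joint): right front castor, pivot at caddy x = +43, y = -30 mm, otherwise as the left one
- dock: parking place fixed to the table: two flat dark tape lines from x = -150 mm to 0 (inner edges at y = +-55 mm) and, at their end, a stop with a rubber buffer. Origin on the table, midway between the lines at their buffer end; x points into the buffer, the way the parked caddy must face; z up. The caddy starts about 0.25 m before it, facing it to within 0.2 rad
- stop_yoke (a point): foot of the aluminium yoke (50 mm wide, 71 mm high) that holds the buffer's rod, on the table at dock x = 53 mm. The black buffer pad (44 mm wide, 23 to 49 mm above the table) faces the caddy; its face is clamped anew each time somewhere from dock x = 0 to +25 mm and is not reported: find it by touch. The pad gives 2 N per mm, up to 8 mm
- brass_mass: brass slotted mass, 38 mm across and 11 mm high, lying loose in the caddy's tray; origin at the centre of its underside
- tape_reel: black adhesive tape roll lying flat, 60 mm across, 19 mm high, bystander; origin at the centre of its underside
- mouse: black computer mouse, 52 x 108 x 36 mm, bystander; origin at the centre of its underside
- battery: 9 V block battery standing upright, 18 x 27 x 47 mm, bystander; origin at the centre of its underside
Mind the look-alikes: they are no part of the job. Leave any pink look-alike of the caddy alone.

How it is judged:
By the outcome, as a careful person would: the job done as asked, in the order asked, and still so for the second after the job is handed in, with the robot touching nothing.
It also fails if it takes over 72 s, if anything falls off the work surface, if the arm or the gripper's body presses on something with over 40 N, if the wrist force passes 120 N, or if a joint passes its speed limit or range.

## Working session

There is one attempt and no reset: what is moved stays moved. The work goes in short steps, Python scripts to look and compute and a tool call to move; the robot and the scene stay as the last step left them, time stands still between calls to the robot, and variables do not carry over. Pictures are saved under pics/ and viewed, and the job is handed in when it is done.

Besides the shell and the picture viewer there is one more tool, called in YAML: its name, and indented under it one key for each argument. move_arm: Moves the arm, as the interface text tells. Shifts and turns lie within -1 to 1; 1 stands for 2.5 cm of shift or 2 pi rad of turn. Its arguments: {"type":"object","properties":{"turn":{"type":"array","items":{"type":"array","items":{"type":"number","minimum":-1,"maximum":1}}},"dp":{"type":"array","items":{"type":"array","items":{"type":"number","minimum":-1,"maximum":1}}},"jaw":{"type":"array","items":{"type":"number"}},"newtons":{"type":"number"}},"required":["turn","dp","jaw"]}

```bash
mkdir -p pics; cat > h.py <<'E'
from plant import r
import numpy as np, cv2
from scipy.spatial.transform import Rotation as R
def snap(n,f):
    s=r.snapshot(n); cv2.imwrite('pics/'+f,s['frame']); return s
def ray(s,u,v):
    K=np.array(s['mtx']); p=np.array([(u-K[0,2])/K[0,0],(v-K[1,2])/K[1,1]])
    d=np.array([p[0],-p[1],-1.0]); o=np.array(s['orientation'])
    M=R.from_quat(o).as_matrix() if o.size==4 else o
    return np.array(s['origin']),M@d
def onz(s,u,v,z):
    o,d=ray(s,u,v); t=(z-o[2])/d[2]; return o+t*d
def proj(s,P):
    o=np.array(s['orientation']);M=R.from_quat(o).as_matrix() if o.size==4 else o
    c=M.T@(np.array(P)-np.array(s['origin'])); K=np.array(s['mtx'])
    return K[0,0]*c[0]/-c[2]+K[0,2], K[1,1]*-c[1]/-c[2]+K[1,2]
E
python3 - <<'E'
from h import *
import pickle
print(r.get_state())
for n in('scene','top','wrist'):
    s=snap(n,n+'0.png'); pickle.dump(s,open(n+'0.pkl','wb')); print(n,{k:v for k,v in s.items() if k!='frame'})
print(r.hold_point_z)
E
```

```text
{'clock': 0.0, 'q': array([-1.30518091,  0.69000345, -0.19449174,  1.56631346,  0.15727892,
        0.9024919 , -0.21513761]), 'qd': array([-0.00093356,  0.00073725,  0.00133385, -0.00022041, -0.00206331,
        0.00124255, -0.00066979]), 'joint_torque': array([-1.63353525e-04, -5.27557504e+01, -1.26681849e+00, -1.53426647e+01,
       -5.26084006e-02,  6.52159564e-03,  1.80844895e-04]), 'tool_pos': array([0.14350231, 0.60766661, 0.23790546]), 'eef_rot': array([ 1.15641955e-01,  9.93290543e-01, -9.13245099e-04, -4.27498533e-05]), 'contact_force': array([ 0.55965316, -0.32780031, -0.0218611 ]), 'moment': array([-0.04636627,  0.05222993,  0.02187515]), 'opening': 0.9995511422612834}
scene {'mtx': array([[397.89027485,   0.        , 274.72997181],
       [  0.        , 397.89027485, 211.94790972],
       [  0.        ,   0.        ,   1.        ]]), 'origin': array([ 0.12162763, -0.23812449,  0.71515286]), 'orientation': array([ 0.35521408, -0.1306504 , -0.3050269 ,  0.87390618])}
top {'mtx': array([[408.79746197,   0.        , 284.06414618],
       [  0.        , 408.79746197, 203.11180819],
       [  0.        ,   0.        ,   1.        ]]), 'origin': array([0.44201499, 0.24158241, 1.00394703]), 'orientation': array([ 0.02035671, -0.03693978, -0.69858704,  0.7142809 ])}
wrist {'mtx': array([[325.1922621 ,   0.        , 283.74816323],
       [  0.        , 325.1922621 , 214.64851832],
       [  0.        ,   0.        ,   1.        ]]), 'tool_from_camera': array([[ 9.41551608e-04,  9.48687854e-01,  3.16212696e-01,
         8.22349715e-02],
       [ 9.99999389e-01, -1.07644651e-03,  2.51921254e-04,
         6.23043750e-04],
       [ 5.79380687e-04,  3.16212265e-01, -9.48688288e-01,
        -1.45609504e-01],
       [ 0.00000000e+00,  0.00000000e+00,  0.00000000e+00,
         1.00000000e+00]])}
0.0187
```

View pics/scene0.png

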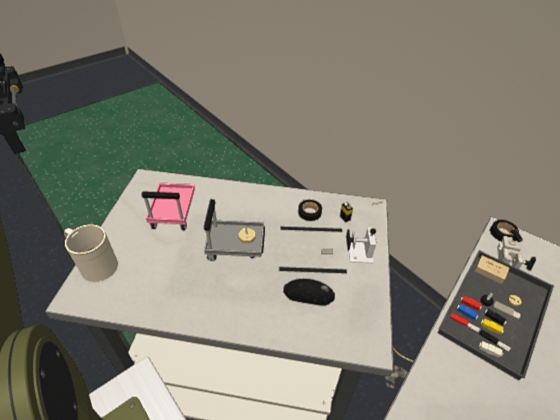

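View pics/top0.png

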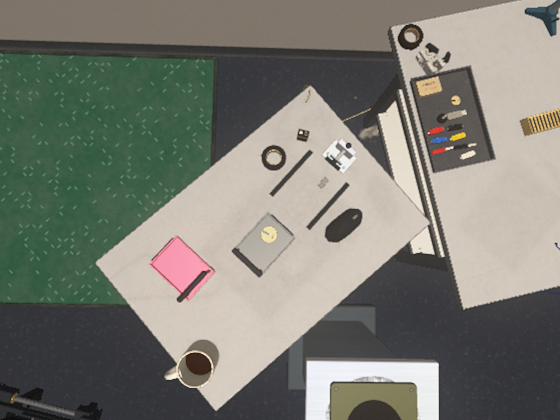

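View pics/wrist0.png

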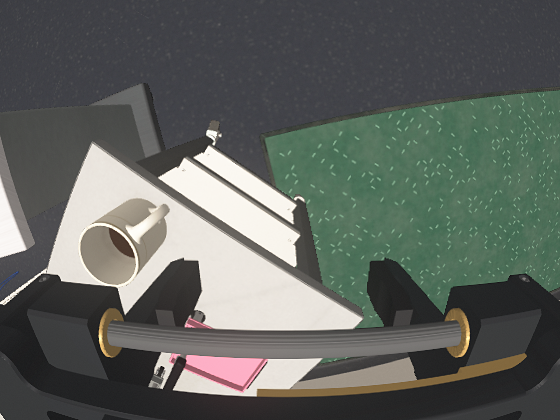

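The scene view shows the grey caddy at (235,238), with the brass mass at (247,235) and the push bar at (210,215). The pink look-alike is at (172,203). The dock lines end at the stop at (362,245). The reel is at (311,209), the battery at (347,211) and the mouse at (309,292). In the top view the grey caddy is at (263,245) and the pink one at (182,268).

Candidates for the caddy in the top view are grey (263,245) and pink (182,268), so I choose grey. There is also a small object between the lines at top (323,183) to check. Next I'll take a close crop.

```bash
python3 - <<'E'
import cv2
a=cv2.imread('pics/top0.png')[120:300,220:400]; cv2.imwrite('pics/topc.png',cv2.resize(a,None,fx=3.3,fy=3.3,interpolation=cv2.INTER_CUBIC))
a=cv2.imread('pics/scene0.png')[180:320,190:390]; cv2.imwrite('pics/scenec.png',cv2.resize(a,None,fx=4,fy=4,interpolation=cv2.INTER_CUBIC))
E
```

```text
(no output)
```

View pics/topc.png

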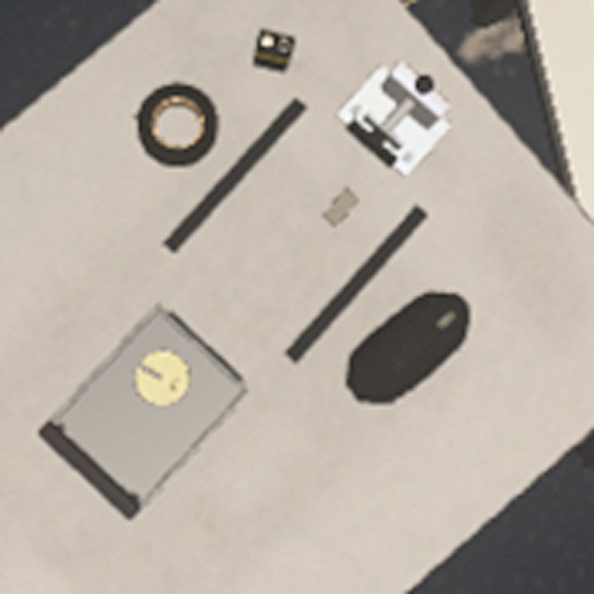

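View pics/scenec.png

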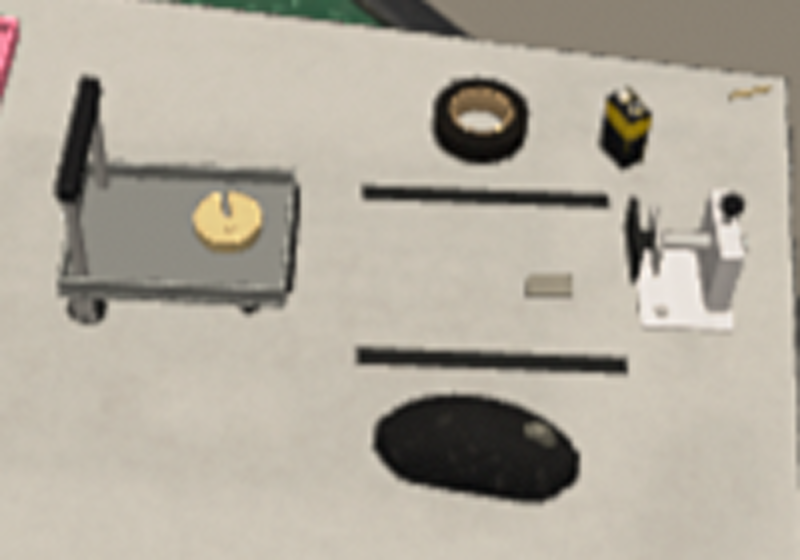

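```bash
python3 - <<'E'
from h import *
import pickle
s=pickle.load(open('top0.pkl','rb'));c=pickle.load(open('scene0.pkl','rb'))
T=lambda x,y,z: onz(s,220+(x+.5)/3.3-.5,120+(y+.5)/3.3-.5,z)
S=lambda x,y,z: onz(c,190+(x+.5)/4-.5,180+(y+.5)/4-.5,z)
for n,f,pts in(('top',T,dict(Ln=(171,246,0),Lf=(299,104,0),Rn=(293,356,0),Rf=(420,212,0),fl=(160,307,.046),fr=(245,388,.046),barl=(45,429,.117),barr=(132,513,.117),brass=(161,378,.045),sq1=(336,214,0),sq2=(347,196,0),mousea=(350,385,.01),mouseb=(465,310,.015),pad1=(345,125,.049),pad2=(391,166,.049))),
 ('scn',S,dict(Ln=(362,192,0),Lf=(607,200,0),Rn=(358,356,0),Rf=(627,366,0),barl=(90,85,.115),barr=(70,188,.112),brass=(228,212,.045),sq=(550,286,0)))):
    P={k:f(*v) for k,v in pts.items()}
    for k,v in P.items(): print(n,k,v.round(4))
    d=(P['Lf']-P['Ln']+P['Rf']-P['Rn'])[:2]; d0=(P['Lf']+P['Rf'])[:2]/2; 
    print('dock',d0,'yaw',np.arctan2(d[1],d[0]),np.linalg.norm(P['Lf']-P['Ln']),np.linalg.norm(P['Rf']-P['Rn']), np.linalg.norm(P['Lf']-P['Rf']))
    b=(P['barl']-P['barr']); y=np.arctan2(b[1],b[0])-np.pi/2; print('bar yaw',y,(P['barl']+P['barr'])/2,np.linalg.norm(b))
    if 'fl' in P:
        b=P['fl']-P['fr'];print('nose yaw',np.arctan2(b[1],b[0])-np.pi/2,(P['fl']+P['fr'])/2,np.linalg.norm(b))
    e=d/np.linalg.norm(d); L=np.array([-e[1],e[0]])
    for k,v in P.items(): print(k,'dock', ((v[:2]-d0)@e).round(4),((v[:2]-d0)@L).round(4))
E
```

```text
top Ln [0.5452 0.2504 0.    ]
top Lf [0.6553 0.1563 0.    ]
top Rn [0.4651 0.1577 0.    ]
top Rf [0.5753 0.0638 0.    ]
top fl [0.4967 0.2568 0.046 ]
top fr [0.4406 0.1952 0.046 ]
top barl [0.4114 0.3286 0.117 ]
top barr [0.3583 0.2706 0.117 ]
top brass [0.4464 0.2549 0.045 ]
top sq1 [0.5723 0.1271 0.    ]
top sq2 [0.5861 0.119  0.    ]
top mousea [0.4444 0.1162 0.01  ]
top mouseb [0.5014 0.0325 0.015 ]
top pad1 [0.6305 0.1271 0.049 ]
top pad2 [0.6016 0.0936 0.049 ]
dock [0.61532214 0.11004794] yaw -0.7063836961464423 0.14486796264896298 0.14485814979104067 0.12229744248116782
bar yaw -0.7406548353205535 [0.38481986 0.29959793 0.117     ] 0.07864909333969873
nose yaw -0.7388574481685245 [0.46867815 0.22602241 0.046     ] 0.08325857918113161
Ln dock -0.1445 0.0613
Lf dock 0.0004 0.0611
Rn dock -0.1453 -0.0613
Rf dock -0.0004 -0.0611
fl dock -0.1855 0.0346
fr dock -0.1882 -0.0486
barl dock -0.297 0.0339
barr dock -0.2997 -0.0447
brass dock -0.2225 0.0006
sq1 dock -0.0438 -0.015
sq2 dock -0.028 -0.0121
mousea dock -0.134 -0.1063
mouseb dock -0.0364 -0.133
pad1 dock 0.0004 0.0228
pad2 dock 0.0002 -0.0214
scn Ln [0.5446 0.2546 0.    ]
scn Lf [0.6571 0.158  0.    ]
scn Rn [0.4655 0.1614 0.    ]
scn Rf [0.5776 0.0643 0.    ]
scn barl [0.4102 0.327  0.115 ]
scn barr [0.3627 0.2718 0.112 ]
scn brass [0.4493 0.2584 0.045 ]
scn sq [0.5835 0.1313 0.    ]
dock [0.6173403  0.11114632] yaw -0.7116956596398029 0.14829431022737294 0.14828409132949777 0.12289346906511416
bar yaw -0.7107363686638526 [0.38647082 0.29942887 0.1135    ] 0.07288487994199343
Ln dock -0.1488 0.0612
Lf dock -0.0005 0.0614
Rn dock -0.1478 -0.0612
Rf dock 0.0005 -0.0614
barl dock -0.2978 0.0282
barr dock -0.2978 -0.0446
brass dock -0.2234 0.0017
sq dock -0.0388 -0.0068
```

move_arm:
  turn:
    - [0,0,0]
    - [0,0,0]
    - [0,0,0]
    - [0,0,0]
    - [0,0,0]
    - [0,0,0]
    - [0,0,0]
    - [0,0,0]
  dp:
    - [-0.766,-0.61,0]
    - [-0.766,-0.61,0]
    - [-0.766,-0.61,0]
    - [-0.766,-0.61,0]
    - [-0.766,-0.61,0]
    - [-0.766,-0.61,0]
    - [-0.766,-0.61,0]
    - [-0.766,-0.61,0]
  jaw: [-1,-1,-1,-1,-1,-1,-1,-1]

```text
clock: 0.82
tool_pos: [0.2652, 0.4532, 0.2386]
eef_rot: [0.116, 0.993, -0.0, -0.0]
contact_force: [0.5, -0.8, -0.1]
opening: 1.003
```

move_arm:
  turn:
    - [0,0,0.0195]
    - [0,0,0.0195]
    - [0,0,0.0195]
    - [0,0,0.0195]
    - [0,0,0.0195]
    - [0,0,0.0195]
    - [0,0,0.0195]
    - [0,0,0.0195]
    - [0,0,0.0195]
  dp:
    - [0,0,0]
    - [0,0,0]
    - [0,0,0]
    - [0,0,0]
    - [0,0,0]
    - [0,0,0]
    - [0,0,0]
    - [0,0,0]
    - [0,0,0]
  jaw: [-1,-1,-1,-1,-1,-1,-1,-1,-1]

```text
clock: 1.57
tool_pos: [0.2645, 0.4543, 0.2386]
eef_rot: [0.621, 0.784, -0.0, -0.0]
contact_force: [0.1, -0.5, 0.3]
opening: 1.001
```

move_arm:
  turn:
    - [0,0,0.0195]
    - [0,0,0.0195]
    - [0,0,0.0195]
    - [0,0,0.0195]
    - [0,0,0.0195]
    - [0,0,0.0195]
    - [0,0,0.0195]
    - [0,0,0.0195]
    - [0,0,0]
  dp:
    - [0,0,0]
    - [0,0,0]
    - [0,0,0]
    - [0,0,0]
    - [0,0,0]
    - [0,0,0]
    - [0,0,0]
    - [0,0,0]
    - [0,0,0]
  jaw: [-1,-1,-1,-1,-1,-1,-1,-1,-1]

```text
clock: 2.32
tool_pos: [0.2644, 0.4543, 0.2385]
eef_rot: [0.916, 0.401, -0.0, 0.0]
contact_force: [0.0, 0.4, -0.2]
opening: 0.997
```

```bash
cat >> h.py <<'E'
DOCK=np.array([0.6165,0.1095]); DY=-0.709
def st():
    s=r.get_state(); M=R.from_quat(s['eef_rot']).as_matrix()
    p=np.array(s['tool_pos']); y=M[:,1]; e=np.array([np.cos(DY),np.sin(DY)]); l=np.array([-e[1],e[0]])
    print('t%.2f'%s['clock'],'pos',p.round(4),'yaw_y %.4f'%np.arctan2(y[1],y[0]),'rel %.4f'%(np.arctan2(y[1],y[0])-DY),'zax',M[:,2].round(3),'dock',((p[:2]-DOCK)@e).round(4),((p[:2]-DOCK)@l).round(4),'F',np.round(s['contact_force'],2),'Ffwd %.2f'%(np.array(s['contact_force'])[:2]@e),'op %.3f'%s['opening'])
    return s,M,p
def todo(target,yaw):
    s,M,p=st(); d=M.T@(np.array(target)-p); y=M[:,1]; 
    print('tool delta units',(d/.025).round(3),'turn z units',round(-(yaw-np.arctan2(y[1],y[0]))/(2*np.pi),4))
E
python3 -c "
from h import *
s,M,p=st();print(s['q'].round(3)); todo([.3855,.2995,.2],-.735)"
```

```text
t2.32 pos [0.2644 0.4543 0.2385] yaw_y -0.7466 rel -0.0376 zax [ 0.    -0.001 -1.   ] dock -0.4918 0.0325 F [ 0.03  0.39 -0.24] Ffwd -0.23 op 0.997
[-1.384  0.593  0.413  1.883 -0.34   0.736 -1.526]
t2.32 pos [0.2644 0.4543 0.2385] yaw_y -0.7466 rel -0.0376 zax [ 0.    -0.001 -1.   ] dock -0.4918 0.0325 F [ 0.03  0.39 -0.24] Ffwd -0.23 op 0.997
tool delta units [-1.254  7.761  1.543] turn z units -0.0018
```

move_arm:
  turn:
    - [0,0,0]
    - [0,0,0]
    - [0,0,0]
    - [0,0,0]
    - [0,0,0]
    - [0,0,0]
    - [0,0,0]
    - [0,0,0]
    - [0,0,-0.0015]
    - [0,0,0]
  dp:
    - [-0.14,0.86,0]
    - [-0.14,0.86,0]
    - [-0.14,0.86,0]
    - [-0.14,0.86,0]
    - [-0.14,0.86,0]
    - [-0.14,0.86,0]
    - [-0.14,0.86,0]
    - [-0.14,0.86,0]
    - [-0.13,0.88,0]
    - [0,0,0]
  jaw: [-1,-1,-1,-1,-1,-1,-1,-1,-1,-1]

```text
clock: 3.15
tool_pos: [0.3893, 0.2958, 0.2391]
eef_rot: [0.914, 0.405, 0.001, 0.001]
contact_force: [0.1, 0.1, 0.6]
opening: 0.999
```

```bash
cat >> h.py <<'E'
def wproj(s,pose,P):
    p,M=pose; T=np.array(s['tool_from_camera']); Pt=M.T@(np.array(P)-p); Pc=T[:3,:3].T@(Pt-T[:3,3])
    K=np.array(s['mtx']); th=np.arctan2(np.hypot(Pc[0],Pc[1]),-Pc[2]); ph=np.arctan2(-Pc[1],Pc[0])
    return K[0,2]+K[0,0]*th*np.cos(ph),K[1,2]+K[1,1]*th*np.sin(ph)
def wray(s,pose,u,v):
    p,M=pose; T=np.array(s['tool_from_camera']); K=np.array(s['mtx']); a=(u-K[0,2])/K[0,0]; b=(v-K[1,2])/K[1,1]; th=np.hypot(a,b); ph=np.arctan2(b,a)
    d=np.array([np.sin(th)*np.cos(ph),-np.sin(th)*np.sin(ph),-np.cos(th)]); return M@(T[:3,:3]@0+T[:3,3])+p if False else p+M@T[:3,3], M@T[:3,:3]@d
def wonz(s,pose,u,v,z):
    o,d=wray(s,pose,u,v); return o+(z-o[2])/d[2]*d
E
python3 - <<'E'
from h import *
import pickle
s,M,p=st(); w=snap('wrist','w1.png'); pickle.dump((w,p,M),open('w1.pkl','wb')); t=snap('top','t1.png')
todo([.3855,.2995,.2],-.735)
print(wproj(w,(p,M),[.3855,.2995,.117]),wproj(w,(p,M),[.6165,.1095,0]))
E
```

```text
t3.15 pos [0.3893 0.2958 0.2391] yaw_y -0.7376 rel -0.0286 zax [ 0.002 -0.002 -1.   ] dock -0.2937 -0.0065 F [0.09 0.08 0.63] Ffwd 0.02 op 0.999
t3.25 pos [0.3865 0.2995 0.2387] yaw_y -0.7339 rel -0.0249 zax [-0.  0. -1.] dock -0.2983 -0.0055 F [0.09 0.39 0.66] Ffwd -0.19 op 0.999
tool delta units [-0.029 -0.029  1.549] turn z units 0.0002
(np.float64(277.1620078096258), np.float64(207.53175163869037)) (np.float64(493.11416773852966), np.float64(173.7464792166556))
```

View pics/w1.png

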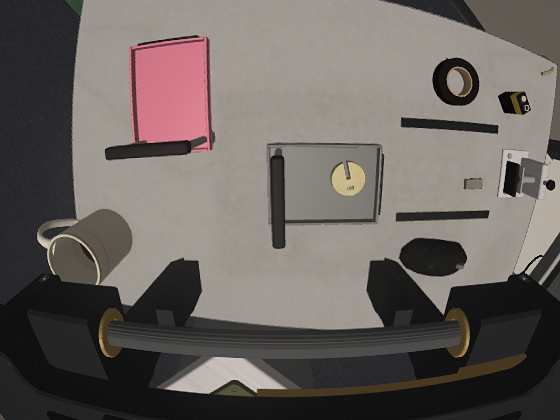

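The wrist view shows the grey caddy at (325,183), the bar from (278,150) to (278,247) and the brass mass at (348,179). The tape lines run from (401,123) to (497,128) and from (397,216) to (489,214), and the stop is at (520,175). The arm was still settling, so I'll measure again from a settled view.

```bash
python3 - <<'E'
from h import *
import pickle
s,M,p=st(); w=snap('wrist','w2.png'); pickle.dump((w,p,M),open('w2.pkl','wb'));st()
f=w['frame']; cv2.imwrite('pics/w2c.png',cv2.resize(f[100:280,250:450],None,fx=4,fy=4,interpolation=cv2.INTER_CUBIC)[:600])
cv2.imwrite('pics/w2d.png',cv2.resize(f[100:250,380:560],None,fx=4,fy=4,interpolation=cv2.INTER_CUBIC))
E
```

```text
t3.25 pos [0.3865 0.2995 0.2387] yaw_y -0.7339 rel -0.0249 zax [-0.  0. -1.] dock -0.2983 -0.0055 F [0.09 0.39 0.66] Ffwd -0.19 op 0.999
t3.30 pos [0.3858 0.3005 0.2386] yaw_y -0.7323 rel -0.0233 zax [-0.001  0.001 -1.   ] dock -0.2995 -0.0052 F [-0.08  0.33 -0.46] Ffwd -0.28 op 1.001
```

View pics/w2c.png

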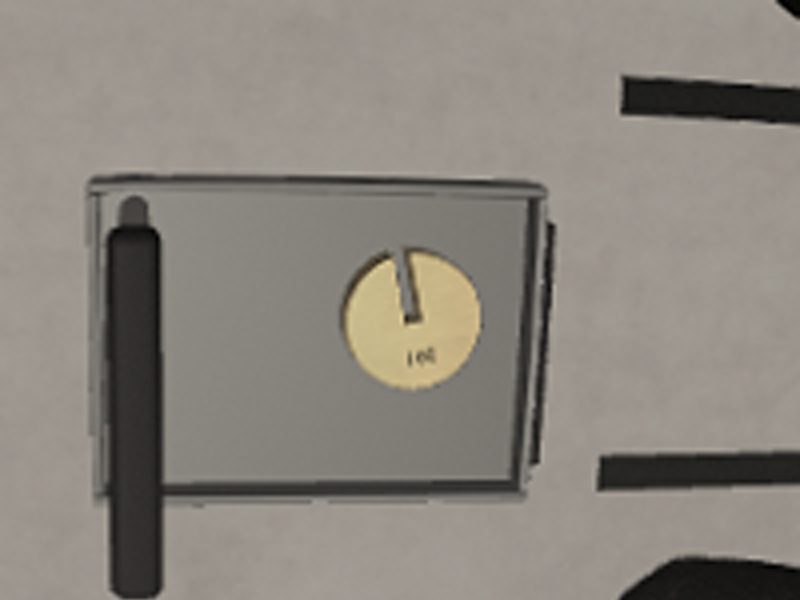

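View pics/w2d.png

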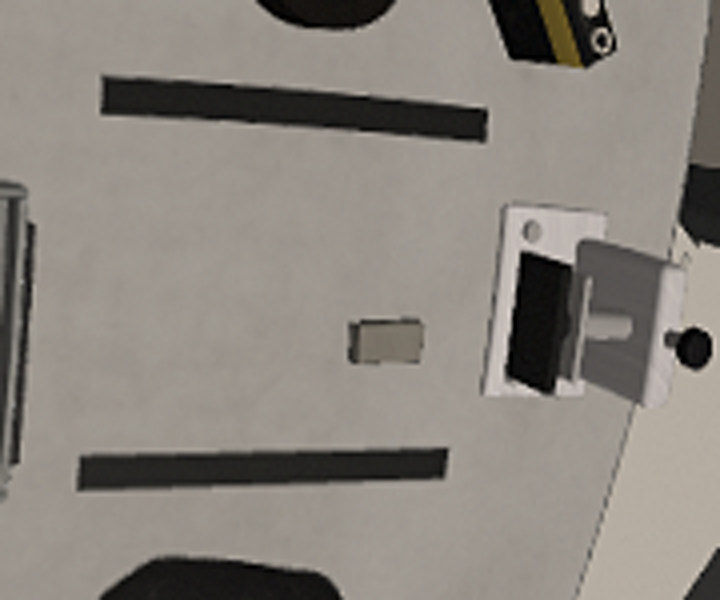

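```bash
cat > m.py <<'E'
from h import *
import pickle
w,p,M=pickle.load(open('w2.pkl','rb'))
C=lambda x,y,z: wonz(w,(p,M),250+(x+.5)/4-.5,100+(y+.5)/4-.5,z)
D=lambda x,y,z: wonz(w,(p,M),380+(x+.5)/4-.5,100+(y+.5)/4-.5,z)
P=dict(LnO=D(102,75,0),LnI=D(102,113,0),LfO=D(488,107,0),LfI=D(488,142,0),RnI=D(79,457,0),RnO=D(78,490,0),RfI=D(448,450,0),RfO=D(446,479,0),
 bl=C(111,229,.117),blf=C(160,229,.117),br=C(111,595,.117),brf=C(161,595,.117),fl=C(547,184,.046),fr=C(525,498,.046),rl=C(90,179,.046),rr=C(97,503,.046),
 n1=C(555,223,.044),n2=C(540,463,.044),brass=C(412,318,.045),
 blk1=D(359,322,0.008),blk2=D(423,319,0.008),blk3=D(422,360,0.008),blk4=D(360,362,0.008),blk0=D(350,323,0),blk00=D(350,360,0),
 pad1=D(521,252,.049),pad2=D(508,378,.023), ym=D(668,260,.071), fb1=D(505,205,0.003),fb2=D(487,395,.003),mouse=D(160,556,.03))
dv=(P['LfO']+P['LfI']+P['RfI']+P['RfO']-P['LnO']-P['LnI']-P['RnI']-P['RnO'])[:2]/4
yaw=np.arctan2(dv[1],dv[0]); mid=(P['LfO']+P['LfI']+P['RfI']+P['RfO']+P['LnO']+P['LnI']+P['RnI']+P['RnO'])[:2]/8
e=np.array([np.cos(yaw),np.sin(yaw)]); l=np.array([-e[1],e[0]]); d0=mid+.075*e
print('dock',d0,yaw,np.hypot(*dv))
for k,v in P.items(): print(k,v.round(4),'dock %.4f %.4f'%((v[:2]-d0)@e,(v[:2]-d0)@l))
for a,b in(('bl','br'),('blf','brf'),('fl','fr'),('rl','rr'),('n1','n2')):
    q=P[a]-P[b]; print(a,'relyaw %.4f'%(np.arctan2(q[1],q[0])-np.pi/2-yaw), 'len',np.linalg.norm(q))
for a,b in(('fl','rl'),('fr','rr')):
    q=P[a]-P[b]; print(a,'relyaw %.4f'%(np.arctan2(q[1],q[0])-yaw), 'len',np.linalg.norm(q))
E
python3 m.py
```

```text
dock [0.61902928 0.10980704] -0.71155342245592 0.15051032624114355
LnO [0.549  0.2589 0.    ] dock -0.1504 0.0671
LnI [0.5415 0.2497 0.    ] dock -0.1501 0.0554
LfO [0.6631 0.161  0.    ] dock -0.0001 0.0676
LfI [0.656  0.1512 0.    ] dock 0.0010 0.0555
RnI [0.4686 0.1661 0.    ] dock -0.1507 -0.0556
RnO [0.4618 0.157  0.    ] dock -0.1499 -0.0670
RfI [0.582  0.0679 0.    ] dock -0.0007 -0.0560
RfO [0.5758 0.0585 0.    ] dock 0.0007 -0.0671
bl [0.4121 0.3359 0.117 ] dock -0.3043 0.0361
blf [0.4196 0.3291 0.117 ] dock -0.2942 0.0359
br [0.3566 0.275  0.117 ] dock -0.3066 -0.0463
brf [0.365  0.2674 0.117 ] dock -0.2953 -0.0465
fl [0.5006 0.2617 0.046 ] dock -0.1889 0.0377
fr [0.4413 0.1946 0.046 ] dock -0.1900 -0.0518
rl [0.409  0.3426 0.046 ] dock -0.3111 0.0391
rr [0.3499 0.2753 0.046 ] dock -0.3119 -0.0504
n1 [0.496  0.2512 0.044 ] dock -0.1855 0.0268
n2 [0.451  0.1992 0.044 ] dock -0.1856 -0.0420
brass [0.4487 0.2574 0.045 ] dock -0.2253 0.0005
blk1 [0.5731 0.1391 0.008 ] dock -0.0539 -0.0078
blk2 [0.5947 0.1226 0.008 ] dock -0.0268 -0.0062
blk3 [0.5867 0.1105 0.008 ] dock -0.0249 -0.0206
blk4 [0.566  0.1272 0.008 ] dock -0.0516 -0.0215
blk0 [0.5728 0.1366 0.    ] dock -0.0525 -0.0099
blk00 [0.5658 0.1256 0.    ] dock -0.0507 -0.0228
pad1 [0.6208 0.1412 0.049 ] dock -0.0192 0.0249
pad2 [0.6073 0.09   0.023 ] dock 0.0040 -0.0227
ym [0.6596 0.1131 0.071 ] dock 0.0286 0.0290
fb1 [0.6483 0.1298 0.003 ] dock 0.0091 0.0343
fb2 [0.6053 0.0761 0.003 ] dock 0.0116 -0.0345
mouse [0.4685 0.1356 0.03  ] dock -0.1308 -0.0788
bl relyaw -0.0272 len 0.08239460540422036
blf relyaw -0.0133 len 0.08239425449871367
fl relyaw -0.0119 len 0.08950779035516995
rl relyaw -0.0089 len 0.08951094510051595
n1 relyaw -0.0017 len 0.06882896744690625
fl relyaw -0.0120 len 0.12220159808738815
fr relyaw -0.0120 len 0.12193246142268183
```

```bash
sed -i 's/^DOCK=.*/DOCK=np.array([0.6190,0.1098]); DY=-0.7115/' h.py; python3 -c "
from h import *
todo([.3883,.3019,.092],-.7235)"
```

```text
t3.30 pos [0.3858 0.3005 0.2386] yaw_y -0.7323 rel -0.0208 zax [-0.001  0.001 -1.   ] dock -0.3011 -0.0078 F [-0.08  0.33 -0.46] Ffwd -0.28 op 1.001
tool delta units [0.109 0.042 5.865] turn z units -0.0014
```

move_arm:
  turn:
    - [0,0,-0.0014]
    - [0,0,0]
    - [0,0,0]
    - [0,0,0]
    - [0,0,0]
    - [0,0,0]
    - [0,0,0]
    - [0,0,0]
  dp:
    - [0.11,0.04,0.5]
    - [0,0,0.9]
    - [0,0,0.9]
    - [0,0,0.9]
    - [0,0,0.8]
    - [0,0,0]
    - [0,0,0]
    - [0,0,0]
  jaw: [-1,-1,-1,-1,-1,-1,-1,-1]

```text
clock: 3.97
tool_pos: [0.3888, 0.3024, 0.1395]
eef_rot: [0.912, 0.411, 0.0, -0.0]
contact_force: [0.2, -0.1, 0.8]
opening: 0.998
```

```bash
python3 -c "
from h import *
todo([.3883,.3019,.092],-.7235);w=snap('wrist','w3.png');s,M,p=st()
for x,y in((-.3,.037),(-.3,-.047)):
  e=np.array([np.cos(DY),np.sin(DY)]);l=np.array([-e[1],e[0]]);print(wproj(w,(p,M),[*(DOCK+x*e+y*l),.117]))"
```

```text
t3.97 pos [0.3888 0.3024 0.1395] yaw_y -0.7239 rel -0.0124 zax [ 0.001  0.001 -1.   ] dock -0.3001 -0.0045 F [ 0.15 -0.1   0.77] Ffwd 0.18 op 0.998
tool delta units [-0.03  -0.003  1.898] turn z units -0.0001
t4.02 pos [0.3891 0.3023 0.1398] yaw_y -0.7243 rel -0.0128 zax [ 0.001  0.001 -1.   ] dock -0.2998 -0.0043 F [ 0.56 -0.15 -0.35] Ffwd 0.53 op 1.003
(np.float64(282.45918211608745), np.float64(189.0422962086928))
(np.float64(284.2346294331301), np.float64(318.6339246851702))
```

View pics/w3.png

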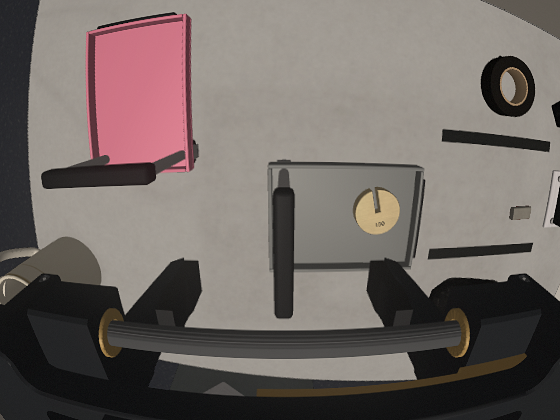

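The bar lies at u=284, midway between the fingers at 192 and 375. I'll go down and grip it.

move_arm:
  turn:
    - [0,0,0]
    - [0,0,0]
    - [0,0,0]
    - [0,0,0]
    - [0,0,0]
  dp:
    - [-0.02,0,0.6]
    - [0,0,0.7]
    - [0,0,0.6]
    - [0,0,0]
    - [0,0,0]
  jaw: [-1,-1,-1,-1,-1]

```text
clock: 4.43
tool_pos: [0.3886, 0.3013, 0.0919]
eef_rot: [0.912, 0.41, 0.0, -0.0]
contact_force: [1.1, -0.5, -0.1]
opening: 1.001
```

move_arm:
  turn:
    - [0,0,0]
    - [0,0,0]
    - [0,0,0]
    - [0,0,0]
    - [0,0,0]
    - [0,0,0]
    - [0,0,0]
    - [0,0,0]
  dp:
    - [0,0,0]
    - [0,0,0]
    - [0,0,0]
    - [0,0,0]
    - [0,0,0]
    - [0,0,0]
    - [0,0,0]
    - [0,0,0]
  jaw: [0,0.4,0.6,0.65,0.7,0.8,0.9,1]
  newtons: 10

```text
clock: 5.1
tool_pos: [0.3885, 0.301, 0.0912]
eef_rot: [0.912, 0.41, 0.0, -0.0]
contact_force: [-0.4, 0.0, 0.0]
opening: 0.421
```

```bash
python3 -c "
from h import *
st();w=snap('wrist','w4.png');st()"
```

```text
t5.10 pos [0.3885 0.301  0.0912] yaw_y -0.7257 rel -0.0142 zax [ 0.  0. -1.] dock -0.2994 -0.0057 F [-0.42  0.    0.02] Ffwd -0.32 op 0.421
t5.15 pos [0.3885 0.301  0.0912] yaw_y -0.7256 rel -0.0141 zax [-0. -0. -1.] dock -0.2995 -0.0057 F [ 0.23 -0.14 -0.2 ] Ffwd 0.26 op 0.372
```

View pics/w4.png

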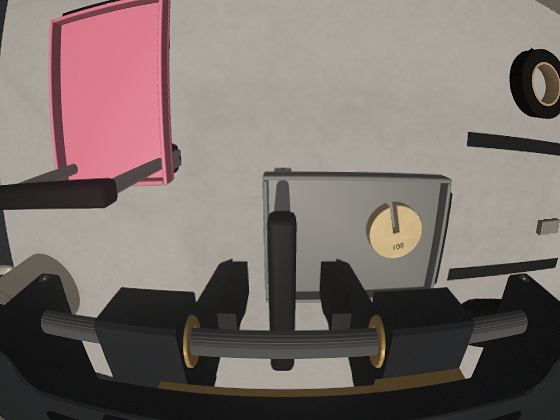

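The fingers are closing symmetrically around the bar at (283,290). I'll continue closing.

move_arm:
  turn:
    - [0,0,0]
    - [0,0,0]
    - [0,0,0]
    - [0,0,0]
    - [0,0,0]
    - [0,0,0]
  dp:
    - [0,0,0]
    - [0,0,0]
    - [0,0,0]
    - [0,0,0]
    - [0,0,0]
    - [0,0,0]
  jaw: [1,1,1,1,1,1]
  newtons: 10

```text
clock: 5.65
tool_pos: [0.3884, 0.301, 0.0912]
eef_rot: [0.912, 0.41, -0.0, -0.0]
contact_force: [0.1, -0.0, -0.2]
opening: 0.132
```

move_arm:
  turn:
    - [0,0,0]
    - [0,0,0]
    - [0,0,0]
    - [0,0,0]
  dp:
    - [0,0,0]
    - [0,0,0]
    - [0,0,0]
    - [0,0,0]
  jaw: [1,1,1,1]
  newtons: 45

```text
clock: 5.98
tool_pos: [0.3885, 0.301, 0.0912]
eef_rot: [0.912, 0.41, -0.0, -0.0]
contact_force: [0.3, 0.1, -1.3]
opening: 0.129
```

```bash
python3 -c "
from h import *
st();w=snap('wrist','w5.png');st()"
```

```text
t5.98 pos [0.3885 0.301  0.0912] yaw_y -0.7256 rel -0.0141 zax [-0. -0. -1.] dock -0.2995 -0.0057 F [ 0.27  0.11 -1.27] Ffwd 0.13 op 0.129
t6.03 pos [0.3885 0.301  0.0912] yaw_y -0.7256 rel -0.0141 zax [-0.  0. -1.] dock -0.2995 -0.0057 F [-0.02 -0.24  0.12] Ffwd 0.14 op 0.126
```

View pics/w5.png

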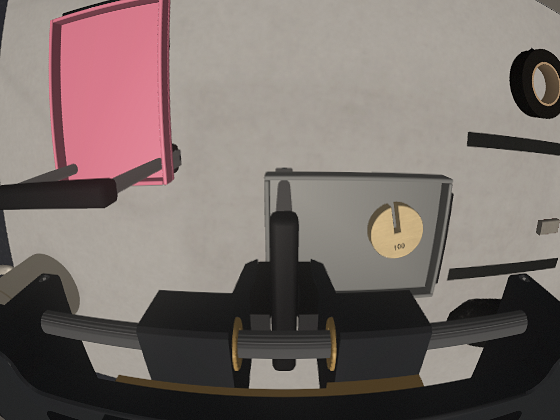

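move_arm:
  turn:
    - [0,0,0]
    - [0,0,0]
    - [0,0,0]
    - [0,0,0]
    - [0,0,0]
    - [0,0,0]
    - [0,0,0]
    - [0,0,0]
    - [0,0,0]
    - [0,0,0]
  dp:
    - [0,0.05,0]
    - [0,0.1,0]
    - [0,0.1,0]
    - [0,0.1,0]
    - [0,0.1,0]
    - [0,0.1,0]
    - [0,0.1,0]
    - [0,0.1,0]
    - [0,0.1,0]
    - [0,0.1,0]
  jaw: [1,1,1,1,1,1,1,1,1,1]
  newtons: 45

```text
clock: 6.87
tool_pos: [0.4065, 0.2851, 0.0912]
eef_rot: [0.912, 0.41, 0.0, -0.0]
contact_force: [-0.3, 0.6, 0.2]
opening: 0.128
```

move_arm:
  turn:
    - [0,0,0]
    - [0,0,0]
    - [0,0,0]
    - [0,0,0]
    - [0,0,0]
    - [0,0,0]
    - [0,0,0]
    - [0,0,0]
    - [0,0,0]
    - [0,0,0]
  dp:
    - [0,0.1,0]
    - [0,0.1,0]
    - [0,0.1,0]
    - [0,0.1,0]
    - [0,0.1,0]
    - [0,0.1,0]
    - [0,0.1,0]
    - [0,0.1,0]
    - [0,0.1,0]
    - [0,0.05,0]
  jaw: [1,1,1,1,1,1,1,1,1,1]
  newtons: 45

```text
clock: 7.7
tool_pos: [0.4245, 0.2691, 0.0912]
eef_rot: [0.912, 0.41, 0.0, 0.0]
contact_force: [-0.8, 0.3, 0.2]
opening: 0.128
```

move_arm:
  turn:
    - [0,0,0]
    - [0,0,0]
  dp:
    - [0,0,0]
    - [0,0,0]
  jaw: [1,1]

```text
clock: 7.87
tool_pos: [0.4243, 0.2692, 0.0912]
eef_rot: [0.912, 0.41, 0.0, 0.0]
contact_force: [0.1, 0.2, -0.5]
opening: 0.126
```

```bash
python3 - <<'E'
from h import *
import pickle
s,M,p=st();w=snap('wrist','w6.png');pickle.dump((w,p,M),open('w6.pkl','wb'));c=snap('scene','s6.png');st()
cv2.imwrite('pics/s6c.png',cv2.resize(c['frame'][180:320,190:390],None,fx=4,fy=4,interpolation=cv2.INTER_CUBIC))
E
```

```text
t7.87 pos [0.4243 0.2692 0.0912] yaw_y -0.7261 rel -0.0146 zax [ 0. -0. -1.] dock -0.2515 -0.0063 F [ 0.07  0.24 -0.47] Ffwd -0.10 op 0.126
t7.97 pos [0.4242 0.2694 0.0912] yaw_y -0.7257 rel -0.0142 zax [ 0. -0. -1.] dock -0.2518 -0.0063 F [ 0.77 -0.3  -1.67] Ffwd 0.78 op 0.126
```

View pics/w6.png

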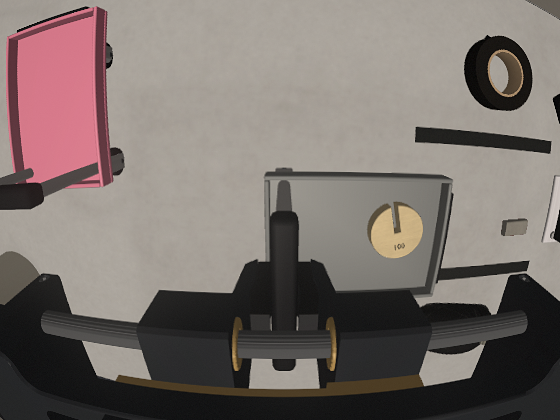

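View pics/s6c.png

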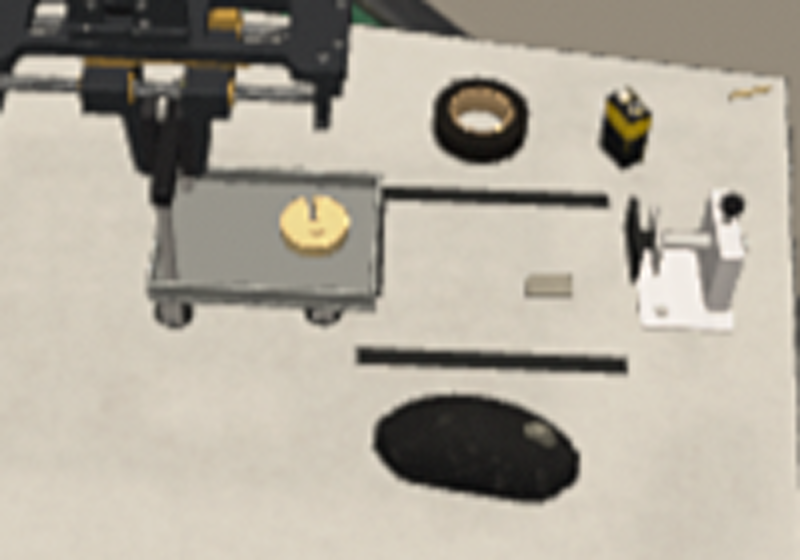

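move_arm:
  turn:
    - [0,0,-0.0021]
    - [0,0,-0.0021]
    - [0,0,-0.0021]
    - [0,0,-0.0021]
    - [0,0,-0.0021]
    - [0,0,-0.0021]
    - [0,0,-0.0021]
    - [0,0,-0.0021]
    - [0,0,0]
    - [0,0,0]
  dp:
    - [0,0.1,0]
    - [0,0.1,0]
    - [0,0.1,0]
    - [0,0.1,0]
    - [0,0.1,0]
    - [0,0.1,0]
    - [0,0.1,0]
    - [0,0.1,0]
    - [0,0.1,0]
    - [0,0.1,0]
  jaw: [1,1,1,1,1,1,1,1,1,1]

```text
clock: 8.8
tool_pos: [0.4437, 0.2539, 0.0912]
eef_rot: [0.889, 0.458, -0.0, -0.0]
contact_force: [-0.9, 0.5, -0.1]
opening: 0.124
```

move_arm:
  turn:
    - [0,0,0]
    - [0,0,0]
    - [0,0,0]
    - [0,0,0]
    - [0,0,0]
    - [0,0,0]
    - [0,0,0]
    - [0,0,0]
    - [0,0,0]
    - [0,0,0]
  dp:
    - [0,0.1,0]
    - [0,0.1,0]
    - [0,0.1,0]
    - [0,0.1,0]
    - [0,0.1,0]
    - [0,0.1,0]
    - [0,0.1,0]
    - [0,0.1,0]
    - [0,0.1,0]
    - [0,0.1,0]
  jaw: [1,1,1,1,1,1,1,1,1,1]

```text
clock: 9.63
tool_pos: [0.4642, 0.2394, 0.0912]
eef_rot: [0.889, 0.458, 0.0, -0.0]
contact_force: [-0.8, -0.1, -0.2]
opening: 0.13
```

```bash
python3 - <<'E'
from h import *
st()
E
```

```text
t9.63 pos [0.4642 0.2394 0.0912] yaw_y -0.6201 rel 0.0914 zax [ 0.  0. -1.] dock -0.2018 -0.0029 F [-0.76 -0.11 -0.18] Ffwd -0.50 op 0.130
```

move_arm:
  turn:
    - [0,0,0]
    - [0,0,0]
    - [0,0,0]
    - [0,0,0]
    - [0,0,0]
    - [0,0,0]
  dp:
    - [0,0.1,0]
    - [0,0.1,0]
    - [0,0.1,0]
    - [0,0.1,0]
    - [0,0.1,0]
    - [0,0.1,0]
  jaw: [1,1,1,1,1,1]

```text
clock: 10.13
tool_pos: [0.4764, 0.2307, 0.0912]
eef_rot: [0.889, 0.458, 0.0, -0.0]
contact_force: [-0.7, 0.5, 1.6]
opening: 0.133
```

move_arm:
  turn:
    - [0,0,0.00182]
    - [0,0,0.00182]
    - [0,0,0.00182]
    - [0,0,0.00182]
    - [0,0,0.00182]
    - [0,0,0.00182]
    - [0,0,0.00182]
    - [0,0,0.00182]
    - [0,0,0]
    - [0,0,0]
  dp:
    - [0,0.1,0]
    - [0,0.1,0]
    - [0,0.1,0]
    - [0,0.1,0]
    - [0,0.1,0]
    - [0,0.1,0]
    - [0,0.1,0]
    - [0,0.1,0]
    - [0,0,0]
    - [0,0,0]
  jaw: [1,1,1,1,1,1,1,1,1,1]

```text
clock: 10.97
tool_pos: [0.4925, 0.2182, 0.0912]
eef_rot: [0.909, 0.416, 0.0, 0.0]
contact_force: [0.3, -0.4, -0.6]
opening: 0.127
```

```bash
python3 - <<'E'
from h import *
import pickle
s,M,p=st();w=snap('wrist','w7.png');pickle.dump((w,p,M),open('w7.pkl','wb'));c=snap('scene','s7.png');st()
cv2.imwrite('pics/s7c.png',cv2.resize(c['frame'][180:320,190:390],None,fx=4,fy=4,interpolation=cv2.INTER_CUBIC))
f=w['frame']
cv2.imwrite('pics/w7c.png',cv2.resize(f[120:300,260:560],None,fx=2.6,fy=2.6,interpolation=cv2.INTER_CUBIC))
E
```

```text
t10.97 pos [0.4925 0.2182 0.0912] yaw_y -0.7123 rel -0.0008 zax [ 0.001 -0.    -1.   ] dock -0.1666 -0.0005 F [ 0.31 -0.37 -0.6 ] Ffwd 0.48 op 0.127
t11.07 pos [0.4922 0.2184 0.0912] yaw_y -0.7117 rel -0.0002 zax [ 0. -0. -1.] dock -0.167 -0.0006 F [ 0.74 -0.18 -1.27] Ffwd 0.68 op 0.124
```

View pics/w7c.png

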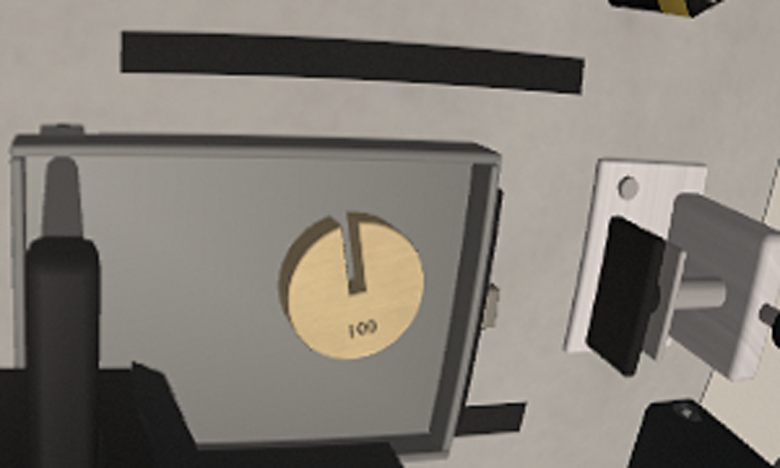

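View pics/s7c.png

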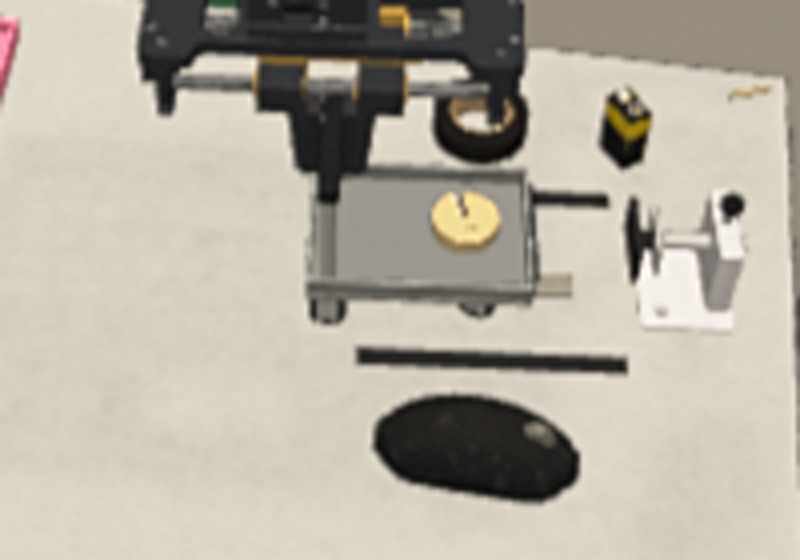

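```bash
python3 - <<'E'
from h import *
import pickle
w,p,M=pickle.load(open('w7.pkl','rb'))
e=np.array([np.cos(DY),np.sin(DY)]); l=np.array([-e[1],e[0]])
for k,(x,y,z) in dict(LnO=(122,31,0),LnI=(122,71,0),LfO=(584,60,0),LfI=(583,94,0),RfI=(526,403,0),RfO=(520,430,0),fl=(500,155,.046),rl=(11,150,.046),fr=(443,458,.046),n1=(503,190,.044),padb1=(612,218,.023),padb2=(585,341,.023),padt1=(665,243,.049),padt2=(630,376,.049),base1=(598,159,.003),base2=(566,350,.003)).items():
    v=wonz(w,(p,M),260+(x+.5)/2.6-.5,120+(y+.5)/2.6-.5,z)[:2]-DOCK; print(k,(v@e).round(4),(v@l).round(4))
E
```

```text
LnO -0.15 0.0668
LnI -0.1499 0.0555
LfO -0.0002 0.0663
LfI 0.0008 0.0553
RfI -0.0004 -0.0555
RfO -0.0 -0.0668
fl -0.0559 0.0433
rl -0.1784 0.0424
fr -0.057 -0.0453
n1 -0.0525 0.0337
padb1 0.0027 0.0205
padb2 0.0019 -0.0208
padt1 0.0043 0.021
padt2 0.0027 -0.0208
base1 0.0083 0.0347
base2 0.0098 -0.0336
```

move_arm:
  turn:
    - [0,0,0]
    - [0,0,0]
    - [0,0,0]
    - [0,0,0]
    - [0,0,0]
    - [0,0,0]
    - [0,0,0]
    - [0,0,0]
    - [0,0,0]
    - [0,0,0]
  dp:
    - [0,0.1,0]
    - [0,0.1,0]
    - [0,0.1,0]
    - [0,0.1,0]
    - [0,0.1,0]
    - [0,0.1,0]
    - [0,0.1,0]
    - [0,0.1,0]
    - [0,0.1,0]
    - [0,0.1,0]
  jaw: [1,1,1,1,1,1,1,1,1,1]

```text
clock: 11.9
tool_pos: [0.5111, 0.202, 0.0912]
eef_rot: [0.909, 0.416, 0.0, -0.0]
contact_force: [-0.6, 0.8, 0.1]
opening: 0.128
```

move_arm:
  turn:
    - [0,0,0]
    - [0,0,0]
    - [0,0,0]
    - [0,0,0]
    - [0,0,0]
    - [0,0,0]
    - [0,0,0]
    - [0,0,0]
    - [0,0,0]
    - [0,0,0]
  dp:
    - [0,0.1,0]
    - [0,0.1,0]
    - [0,0.1,0]
    - [0,0.1,0]
    - [0,0.1,0]
    - [0,0.1,0]
    - [0,0.1,0]
    - [0,0.1,0]
    - [0,0.08,0]
    - [0,0.06,0]
  jaw: [1,1,1,1,1,1,1,1,1,1]

```text
clock: 12.73
tool_pos: [0.529, 0.1866, 0.0912]
eef_rot: [0.909, 0.416, 0.0, 0.0]
contact_force: [-1.1, 0.7, 0.2]
opening: 0.134
```

```bash
python3 - <<'E'
from h import *
import pickle
s,M,p=st();w=snap('wrist','w8.png');pickle.dump((w,p,M),open('w8.pkl','wb'));c=snap('scene','s8.png');st()
a=cv2.resize(c['frame'][200:300,270:390],None,fx=3.3,fy=3.3,interpolation=cv2.INTER_CUBIC)
f=w['frame']
b=cv2.resize(f[130:300,390:560],None,fx=2.2,fy=2.2,interpolation=cv2.INTER_CUBIC)
h=max(a.shape[0],b.shape[0]); o=np.zeros((h,a.shape[1]+b.shape[1],3),np.uint8);o[:a.shape[0],:a.shape[1]]=a;o[:b.shape[0],a.shape[1]:]=b
cv2.imwrite('pics/c8.png',o)
E
```

```text
t12.73 pos [0.529  0.1866 0.0912] yaw_y -0.7118 rel -0.0003 zax [ 0. -0. -1.] dock -0.1183 -0.0006 F [-1.06  0.74  0.19] Ffwd -1.28 op 0.134
t12.83 pos [0.5292 0.1864 0.0912] yaw_y -0.7120 rel -0.0005 zax [ 0.001 -0.    -1.   ] dock -0.1181 -0.0006 F [ 0.39 -0.39 -0.21] Ffwd 0.55 op 0.125
```

View pics/c8.png

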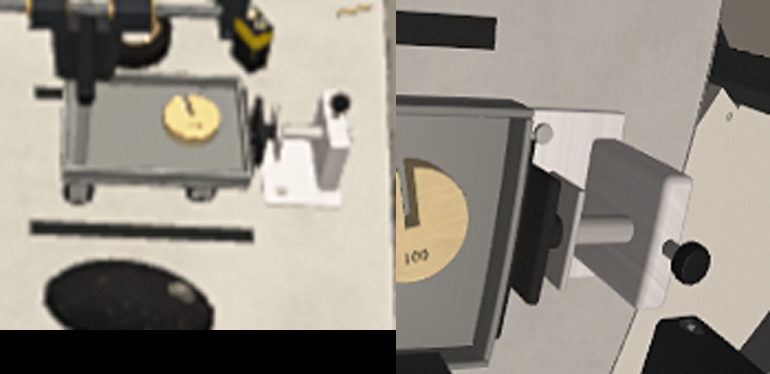

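The nose is a few millimetres from the pad, and the brass mass has not moved. I'll creep in and watch the force.

move_arm:
  turn:
    - [0,0,0]
    - [0,0,0]
    - [0,0,0]
    - [0,0,0]
    - [0,0,0]
    - [0,0,0]
  dp:
    - [0,0.04,0]
    - [0,0.04,0]
    - [0,0.04,0]
    - [0,0.04,0]
    - [0,0.04,0]
    - [0,0,0]
  jaw: [1,1,1,1,1,1]
  newtons: 55

```text
clock: 13.33
tool_pos: [0.5326, 0.1835, 0.0912]
eef_rot: [0.909, 0.416, 0.0, -0.0]
contact_force: [0.4, -0.3, 0.7]
opening: 0.127
```

```bash
python3 -c "
from h import *
st()"
```

```text
t13.33 pos [0.5326 0.1835 0.0912] yaw_y -0.7117 rel -0.0002 zax [ 0.  0. -1.] dock -0.1136 -0.0006 F [ 0.39 -0.29  0.7 ] Ffwd 0.48 op 0.127
```

move_arm:
  turn:
    - [0,0,0]
    - [0,0,0]
    - [0,0,0]
  dp:
    - [0,0.04,0]
    - [0,0.04,0]
    - [0,0,0]
  jaw: [1,1,1]

```text
clock: 13.58
tool_pos: [0.5335, 0.1827, 0.0912]
eef_rot: [0.909, 0.417, -0.0, -0.001]
contact_force: [-2.1, 0.8, 3.2]
opening: 0.124
```

```bash
python3 -c "
from h import *
st()"
```

```text
t13.58 pos [0.5335 0.1827 0.0912] yaw_y -0.7112 rel 0.0003 zax [-0.001  0.001 -1.   ] dock -0.1124 -0.0006 F [-2.13  0.78  3.17] Ffwd -2.13 op 0.124
```

move_arm:
  turn:
    - [0,0,0]
    - [0,0,0]
    - [0,0,0]
  dp:
    - [0,0.03,0.01]
    - [0,0.03,0.01]
    - [0,0,0]
  jaw: [1,1,1]

```text
clock: 13.83
tool_pos: [0.5343, 0.1821, 0.0911]
eef_rot: [0.909, 0.417, -0.0, -0.001]
contact_force: [-3.9, 2.7, 6.6]
opening: 0.128
```

```bash
python3 -c "
from h import *
st()"
```

```text
t13.83 pos [0.5343 0.1821 0.0911] yaw_y -0.7108 rel 0.0007 zax [-0.002  0.001 -1.   ] dock -0.1114 -0.0005 F [-3.89  2.71  6.63] Ffwd -4.72 op 0.128
```

move_arm:
  turn:
    - [0,0,0]
    - [0,0,0]
    - [0,0,0]
  dp:
    - [0,0,0]
    - [0,0,0]
    - [0,0,0]
  jaw: [1,1,1]

```text
clock: 14.08
tool_pos: [0.5343, 0.1821, 0.0911]
eef_rot: [0.909, 0.417, -0.0, -0.001]
contact_force: [-4.5, 2.3, 6.5]
opening: 0.128
```

```bash
python3 -c "
from h import *
st()"
```

```text
t14.08 pos [0.5343 0.1821 0.0911] yaw_y -0.7108 rel 0.0007 zax [-0.001  0.001 -1.   ] dock -0.1114 -0.0005 F [-4.46  2.27  6.51] Ffwd -4.86 op 0.128
```

move_arm:
  turn:
    - [0,0,0]
    - [0,0,0]
    - [0,0,0]
    - [0,0,0]
    - [0,0,0]
  dp:
    - [0,0.025,0.005]
    - [0,0.025,0.005]
    - [0,0.02,0]
    - [0,0,0]
    - [0,0,0]
  jaw: [1,1,1,1,1]

```text
clock: 14.5
tool_pos: [0.5349, 0.1816, 0.091]
eef_rot: [0.909, 0.417, -0.001, -0.001]
contact_force: [-6.5, 3.9, 10.5]
opening: 0.125
```

```bash
python3 -c "
from h import *
st();w=snap('wrist','w9.png');c=snap('scene','s9.png');st()
cv2.imwrite('pics/s9c.png',cv2.resize(c['frame'][200:300,270:390],None,fx=5,fy=5,interpolation=cv2.INTER_CUBIC))"
```

```text
t14.50 pos [0.5349 0.1816 0.091 ] yaw_y -0.7102 rel 0.0013 zax [-0.003  0.002 -1.   ] dock -0.1106 -0.0005 F [-6.47  3.92 10.5 ] Ffwd -7.46 op 0.125
t14.60 pos [0.5349 0.1816 0.0911] yaw_y -0.7102 rel 0.0013 zax [-0.003  0.002 -1.   ] dock -0.1106 -0.0005 F [-5.79  4.2   9.94] Ffwd -7.12 op 0.122
```

View pics/s9c.png

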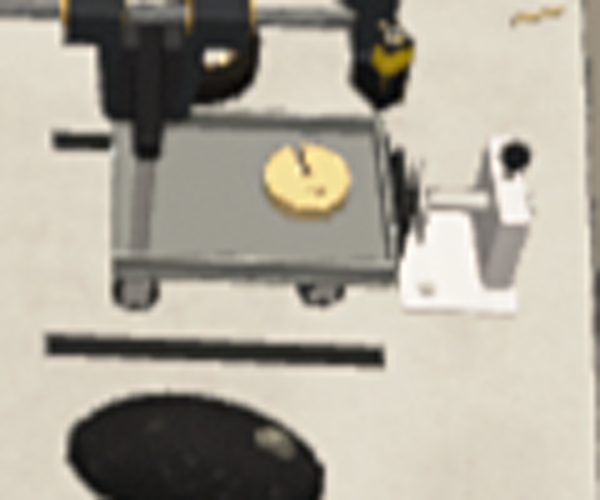

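move_arm:
  turn:
    - [0,0,0]
    - [0,0,0]
    - [0,0,0]
    - [0,0,0]
    - [0,0,0]
    - [0,0,0]
    - [0,0,0]
    - [0,0,0]
  dp:
    - [0,0.02,0]
    - [0,0,0]
    - [0,0,0]
    - [0,0,0]
    - [0,0,0]
    - [0,0,0]
    - [0,0,0]
    - [0,0,0]
  jaw: [1,1,1,1,1,1,1,1]

```text
clock: 15.27
tool_pos: [0.5351, 0.1815, 0.0911]
eef_rot: [0.909, 0.417, -0.001, -0.002]
contact_force: [-6.0, 4.5, 9.8]
opening: 0.128
```

move_arm:
  turn:
    - [0,0,0]
    - [0,0,0]
    - [0,0,0]
    - [0,0,0]
    - [0,0,0]
    - [0,0,0]
    - [0,0,0]
    - [0,0,0]
    - [0,0,0]
    - [0,0,0]
  dp:
    - [0,0,0]
    - [0,0,0]
    - [0,0,0]
    - [0,0,0]
    - [0,0,0]
    - [0,0,0]
    - [0,0,0]
    - [0,0,0]
    - [0,0,0]
    - [0,0,0]
  jaw: [1,1,1,1,1,1,1,1,1,1]

```text
clock: 16.1
tool_pos: [0.535, 0.1815, 0.091]
eef_rot: [0.909, 0.417, -0.001, -0.002]
contact_force: [-6.4, 3.2, 9.6]
opening: 0.13
```

```bash
python3 -c "
from h import *
st()"
```

```text
t16.10 pos [0.535  0.1815 0.091 ] yaw_y -0.7100 rel 0.0015 zax [-0.003  0.002 -1.   ] dock -0.1104 -0.0005 F [-6.36  3.19  9.63] Ffwd -6.90 op 0.130
```

move_arm:
  turn:
    - [0,0,0]
    - [0,0,0]
    - [0,0,0]
    - [0,0,0]
    - [0,0,0]
    - [0,0,0]
  dp:
    - [0,0.02,0]
    - [0,0.02,0]
    - [0,0,0]
    - [0,0,0]
    - [0,0,0]
    - [0,0,0]
  jaw: [1,1,1,1,1,1]

```text
clock: 16.6
tool_pos: [0.5354, 0.1812, 0.091]
eef_rot: [0.909, 0.417, -0.001, -0.002]
contact_force: [-7.3, 5.2, 11.3]
opening: 0.125
```

```bash
python3 -c "
from h import *
st()"
```

```text
t16.60 pos [0.5354 0.1812 0.091 ] yaw_y -0.7096 rel 0.0019 zax [-0.004  0.002 -1.   ] dock -0.1099 -0.0005 F [-7.35  5.17 11.31] Ffwd -8.94 op 0.125
```

move_arm:
  turn:
    - [0,0,0]
    - [0,0,0]
    - [0,0,0]
    - [0,0,0]
    - [0,0,0]
    - [0,0,0]
    - [0,0,0]
    - [0,0,0]
    - [0,0,0]
    - [0,0,0]
  dp:
    - [0,0,0]
    - [0,0,0]
    - [0,0,0]
    - [0,0,0]
    - [0,0,0]
    - [0,0,0]
    - [0,0,0]
    - [0,0,0]
    - [0,0,0]
    - [0,0,0]
  jaw: [1,1,1,1,1,1,1,1,1,1]

```text
clock: 17.43
tool_pos: [0.5354, 0.1812, 0.0911]
eef_rot: [0.909, 0.417, -0.001, -0.002]
contact_force: [-6.9, 4.1, 10.8]
opening: 0.122
```

```bash
python3 -c "
from h import *
st()"
```

```text
t17.43 pos [0.5354 0.1812 0.0911] yaw_y -0.7097 rel 0.0018 zax [-0.004  0.002 -1.   ] dock -0.1099 -0.0005 F [-6.88  4.13 10.85] Ffwd -7.91 op 0.122
```

move_arm:
  turn:
    - [0,0,0]
    - [0,0,0]
    - [0,0,0]
    - [0,0,0]
    - [0,0,0]
  dp:
    - [0,0,0]
    - [0,0,0]
    - [0,0,0]
    - [0,0,0]
    - [0,0,0]
  jaw: [1,1,1,1,1]

```text
clock: 17.85
tool_pos: [0.5354, 0.1812, 0.0911]
eef_rot: [0.909, 0.417, -0.001, -0.002]
contact_force: [-6.8, 4.0, 10.5]
opening: 0.128
```

```bash
python3 -c "
from h import *
st()"
```

```text
t17.85 pos [0.5354 0.1812 0.0911] yaw_y -0.7097 rel 0.0018 zax [-0.004  0.002 -1.   ] dock -0.1099 -0.0005 F [-6.82  3.96 10.5 ] Ffwd -7.75 op 0.128
```

Pressed at about 8 N for over a second. Now I'll ease off.

move_arm:
  turn:
    - [0,0,0]
    - [0,0,0]
    - [0,0,0]
    - [0,0,0]
    - [0,0,0]
    - [0,0,0]
    - [0,0,0]
    - [0,0,0]
    - [0,0,0]
  dp:
    - [0,-0.03,0]
    - [0,-0.03,0]
    - [0,-0.03,0]
    - [0,-0.03,0]
    - [0,-0.03,0]
    - [0,-0.03,-0.01]
    - [0,-0.02,-0.01]
    - [0,0,0]
    - [0,0,0]
  jaw: [1,1,1,1,1,1,1,1,1]

```text
clock: 18.6
tool_pos: [0.5336, 0.1828, 0.0911]
eef_rot: [0.909, 0.417, -0.0, -0.0]
contact_force: [-3.5, 1.4, 6.2]
opening: 0.126
```

```bash
python3 -c "
from h import *
st()"
```

```text
t18.60 pos [0.5336 0.1828 0.0911] yaw_y -0.7113 rel 0.0002 zax [-0.  0. -1.] dock -0.1124 -0.0005 F [-3.54  1.42  6.25] Ffwd -3.61 op 0.126
```

move_arm:
  turn:
    - [0,0,0]
    - [0,0,0]
    - [0,0,0]
    - [0,0,0]
  dp:
    - [0,-0.02,-0.005]
    - [0,-0.02,-0.005]
    - [0,-0.01,0]
    - [0,0,0]
  jaw: [1,1,1,1]

```text
clock: 18.93
tool_pos: [0.5332, 0.1831, 0.0912]
eef_rot: [0.909, 0.416, 0.0, 0.0]
contact_force: [-1.1, 0.9, 2.0]
opening: 0.125
```

```bash
python3 -c "
from h import *
st()"
```

```text
t18.93 pos [0.5332 0.1831 0.0912] yaw_y -0.7117 rel -0.0002 zax [ 0.001 -0.    -1.   ] dock -0.1128 -0.0006 F [-1.08  0.92  2.03] Ffwd -1.42 op 0.125
```

move_arm:
  turn:
    - [0,0,0]
    - [0,0,0]
    - [0,0,0]
  dp:
    - [0,-0.01,0]
    - [0,0,0]
    - [0,0,0]
  jaw: [1,1,1]

```text
clock: 19.18
tool_pos: [0.5329, 0.1832, 0.0912]
eef_rot: [0.909, 0.416, 0.0, 0.0]
contact_force: [-1.0, 0.8, 1.9]
opening: 0.126
```

```bash
python3 -c "
from h import *
st()"
```

```text
t19.18 pos [0.5329 0.1832 0.0912] yaw_y -0.7118 rel -0.0003 zax [ 0. -0. -1.] dock -0.1131 -0.0006 F [-1.    0.84  1.93] Ffwd -1.31 op 0.126
```

move_arm:
  turn:
    - [0,0,0]
    - [0,0,0]
    - [0,0,0]
  dp:
    - [0,-0.018,-0.003]
    - [0,0,0]
    - [0,0,0]
  jaw: [1,1,1]

```text
clock: 19.43
tool_pos: [0.5326, 0.1835, 0.0912]
eef_rot: [0.909, 0.416, 0.0, 0.0]
contact_force: [0.2, 0.0, -0.0]
opening: 0.126
```

```bash
python3 -c "
from h import *
for i in range(3):
  st();snap('top','t9_%d.png'%i)"
```

```text
t19.43 pos [0.5326 0.1835 0.0912] yaw_y -0.7118 rel -0.0003 zax [ 0. -0. -1.] dock -0.1136 -0.0006 F [ 0.17  0.01 -0.04] Ffwd 0.13 op 0.126
t19.48 pos [0.5326 0.1835 0.0912] yaw_y -0.7117 rel -0.0002 zax [ 0. -0. -1.] dock -0.1136 -0.0006 F [0.41 0.52 0.92] Ffwd -0.03 op 0.124
t19.53 pos [0.5326 0.1835 0.0912] yaw_y -0.7118 rel -0.0003 zax [ 0. -0. -1.] dock -0.1136 -0.0006 F [ 0.28 -0.36  0.56] Ffwd 0.45 op 0.126
```

move_arm:
  turn:
    - [0,0,0]
    - [0,0,0]
    - [0,0,0]
    - [0,0,0]
    - [0,0,0]
    - [0,0,0]
    - [0,0,0]
    - [0,0,0]
  dp:
    - [0,0,0]
    - [0,0,0]
    - [0,0,0]
    - [0,0,0]
    - [0,0,0]
    - [0,0,0]
    - [0,0,0]
    - [0,0,0]
  jaw: [1,1,0.7,0.6,0.5,0.4,0.3,0.2]
  newtons: 5

```text
clock: 20.25
tool_pos: [0.5324, 0.1837, 0.0913]
eef_rot: [0.909, 0.417, 0.0, -0.0]
contact_force: [1.0, -0.9, -0.0]
opening: 0.393
```

```bash
python3 -c "
from h import *
st();w=snap('wrist','w10.png')"
```

```text
t20.25 pos [0.5324 0.1837 0.0913] yaw_y -0.7116 rel -0.0001 zax [ 0.  0. -1.] dock -0.1139 -0.0006 F [ 0.96 -0.85 -0.03] Ffwd 1.28 op 0.393
```

View pics/w10.png

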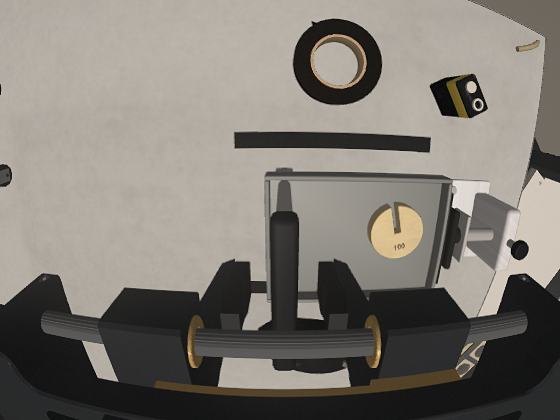

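The bar is free between the open fingers, and the caddy is standing at the pad. Now I'll raise the arm straight up.

move_arm:
  turn:
    - [0,0,0]
    - [0,0,0]
    - [0,0,0]
    - [0,0,0]
    - [0,0,0]
    - [0,0,0]
    - [0,0,0]
    - [0,0,0]
    - [0,0,0]
    - [0,0,0]
  dp:
    - [0,0,0]
    - [0,0,-0.2]
    - [0,0,-0.4]
    - [0,0,-0.6]
    - [0,0,-0.8]
    - [0,0,-0.8]
    - [0,0,-0.8]
    - [0,0,-0.6]
    - [0,0,-0.3]
    - [0,0,0]
  jaw: [0.2,0.2,0.2,0.2,0.2,0.2,0.2,0.2,0.2,0.2]

```text
clock: 21.13
tool_pos: [0.5335, 0.184, 0.206]
eef_rot: [0.909, 0.417, 0.002, 0.0]
contact_force: [0.5, 0.3, -0.7]
opening: 0.398
```

move_arm:
  turn:
    - [0,0,0]
    - [0,0,0]
    - [0,0,0]
    - [0,0,0]
  dp:
    - [0,0,-0.8]
    - [0,0,-0.8]
    - [0,0,0]
    - [0,0,0]
  jaw: [0,0,0,0]

```text
clock: 21.47
tool_pos: [0.5324, 0.1838, 0.2438]
eef_rot: [0.909, 0.417, 0.0, -0.0]
contact_force: [-0.4, -0.0, -0.9]
opening: 0.499
```

```bash
python3 - <<'E'
from h import *
import pickle
s,M,p=st();w=snap('wrist','w11.png');c=snap('scene','s11.png');pickle.dump((w,p,M),open('w11.pkl','wb'));st()
cv2.imwrite('pics/s11c.png',cv2.resize(c['frame'][190:310,250:400],None,fx=5,fy=5,interpolation=cv2.INTER_CUBIC))
cv2.imwrite('pics/w11c.png',cv2.resize(w['frame'][110:250,240:480],None,fx=3.3,fy=3.3,interpolation=cv2.INTER_CUBIC))
E
```

```text
t21.47 pos [0.5324 0.1838 0.2438] yaw_y -0.7114 rel 0.0001 zax [ 0.001  0.    -1.   ] dock -0.1139 -0.0005 F [-0.35 -0.04 -0.9 ] Ffwd -0.24 op 0.499
t21.57 pos [0.5315 0.1836 0.2426] yaw_y -0.7114 rel 0.0001 zax [-0.002 -0.001 -1.   ] dock -0.1145 -0.0013 F [-1.45  0.26 -0.04] Ffwd -1.27 op 0.499
```

View pics/w11c.png

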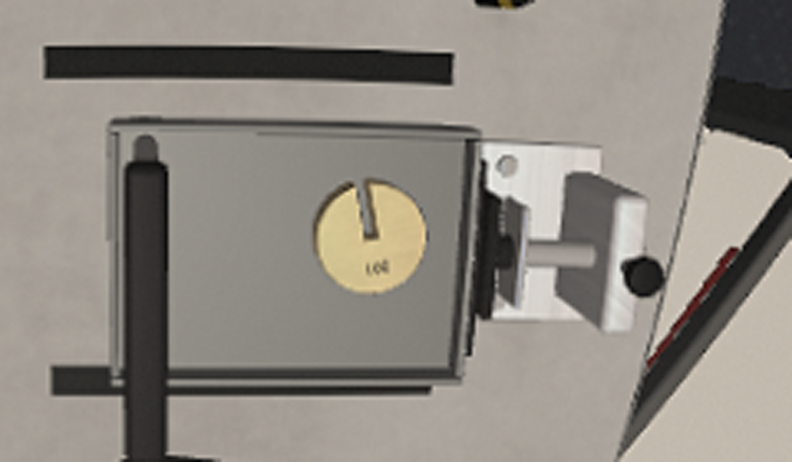

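View pics/s11c.png

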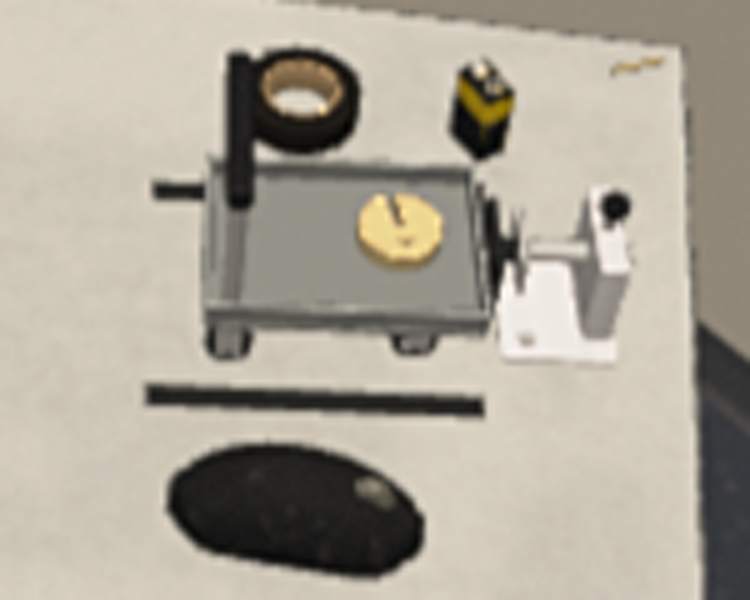

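```bash
python3 - <<'E'
from h import *
import pickle
w,p,M=pickle.load(open('w11.pkl','rb'))
e=np.array([np.cos(DY),np.sin(DY)]); l=np.array([-e[1],e[0]]);P={}
for k,(x,y,z) in dict(LnO=(45,46,0),LnI=(45,78,0),LfO=(453,54,0),LfI=(453,84,0),fl=(480,130,.046),rl=(111,122,.046),fr=(462,383,.046),rr=(115,385,.046),bl=(126,165,.117),n1=(485,162,.044),n2=(470,353,.044),brass=(370,238,.045)).items():
    v=wonz(w,(p,M),240+(x+.5)/3.3-.5,110+(y+.5)/3.3-.5,z)[:2]-DOCK; P[k]=np.array([v@e,v@l]);print(k,P[k].round(4))
for a,b in(('fl','rl'),('fr','rr')): d=P[a]-P[b];print('yaw',np.arctan2(d[1],d[0]))
print('lat',(P['fl']+P['fr'])/2,(P['rl']+P['rr'])/2)
E
```

```text
LnO [-0.15    0.0666]
LnI [-0.1501  0.0549]
LfO [-0.0005  0.0664]
LfI [-0.      0.0552]
fl [-0.0033  0.0436]
rl [-0.1249  0.0437]
fr [-0.0024 -0.0454]
rr [-0.1242 -0.0458]
bl [-0.1189  0.0406]
n1 [-0.0002  0.0326]
n2 [ 0.0001 -0.0349]
brass [-0.039   0.0059]
yaw -0.00129936103320887
yaw 0.0035918528181324376
lat [-0.00283293 -0.00092133] [-0.12452414 -0.00106103]
```

```bash
python3 - <<'E'
from h import *
st(); print(r.finish_job())
E
```

```text
t21.57 pos [0.5315 0.1836 0.2426] yaw_y -0.7114 rel 0.0001 zax [-0.002 -0.001 -1.   ] dock -0.1145 -0.0013 F [-1.45  0.26 -0.04] Ffwd -1.27 op 0.499
the job is handed in; nothing more can be done
None
```

The caddy is parked at the buffer and the job is handed in; it took about 22 s of the 72 s allowed.

**What I did:** I gripped the push bar of the grey caddy and rolled it 48 mm straight ahead. I then steered it left and back to centre it between the lines, and ran about 50 mm straight to the buffer. I pressed at 7–9 N for about 3 s, with no force reading above about 9 N. Then I eased off to about 0 N, opened the gripper and lifted clear.

**Last checks, from the wrist camera and the force readings:**
- **Position:** the caddy sits about 1 mm right of centre and is square to within about 0.004 rad.
- **Nose:** it was let go at the point where it first touched the pad, with no measurable force left.
- **Brass mass:** it is still in the tray.
- **Bystanders:** the mouse, reel and battery look untouched by eye; I did not measure them again. The pink caddy was not gone near.

**Not fully confirmed:**
- **Castors:** only the right one was in view and it looks straight. The left one I infer from the final straight run, which was over 40 mm.
- **Wheels on the table:** I have no direct measurement. The bar height stayed within 0.2 mm, and I held it down slightly while pressing.
- **Small unlisted block:** it stands between the lines and is now under the tray, out of sight. By measurement the castors passed it with about 4–5 mm to spare, taking the wheels as 8 mm wide.

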